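Run a hold-to-test insulation check under the safety hood

TASK

The circuit board is already lying in the insulation tester. With the closed fingertips, gripping and lifting nothing, push the clear safety hood down by its yellow bar until it is fully shut, then switch the tester on by pressing the white-marked half of the red rocker, then press the green test key fully down and keep it down: the program finishes while still holding the key. Do not press the red round stop key, and leave the board in its nest and the other things on the bench undisturbed.

Things in the scene. Friction and masses are not known exactly. Their poses are not given: they have to be found in the camera images.
- tester: Insulation tester fixed to the bench, grey, 250 mm deep (x) x 260 wide (y) x 70 high. Origin: centre of its underside on the bench; z up, x from its front (panel, nearer the robot) to its rear (hinge); turned up to 0.3 rad. Flat black panel on the front 85 mm of its top, 72 mm up: rocker at y +90 mm, display, stop key at y -35, test key at y -90. Behind it the nest, 78 mm up, under the hood
- hinge_line (a point): middle of the hood's hinge line at the tester's rear; 115 mm behind the tester's origin, 76 mm above the bench; the hinge runs along the tester's y
- hood (a joint): angle (rad) of the clear hood: 0 = shut, starts open at 0.6 to 1.0, counts as shut below 0.035. A clear box open below, 155 mm deep, 236 wide, 45 high, aluminium edges, hinged at its rear lower edge, so its front lifts. 0.35 kg; stiff friction hinges hold it at any angle, 2 to 6 N down on the bar moves it
- hood_bar (a point): centre of the upper face of the yellow push bar, a flat strip 30 mm deep, 236 wide along the hood's front upper edge; moves and turns with the hood. Shut, it lies 140 mm forward of the hinge line and 48 mm above it (124 mm above the bench)
- rocker (a joint): angle (rad) of the red rocker: 0 = off (start), 0.4 = on, counts as on above 0.3. Stiff; stays where it is left. 32 mm long (tester's x), 22 wide, pivot across its middle, 88 mm before the tester's origin at y +90 mm, 77 mm above the bench. The half nearer the robot has a white dash; it stands up at off; press it level, about 6 mm at its edge, with about 5 N, to switch on
- rocker_on (a point): middle of the upper face of the rocker's white-marked half, the point to press; 9 mm nearer the front than the pivot; at off about 84 mm above the bench, at on about 80 mm, where this half is level
- start (a joint): travel (m) of the green test key: 0 = up, 0.006 = fully down; held down when above 0.0045. Spring return, 2 N to start, 6 N fully down
- start_top (a point): centre of the top of the green test key, a round cap 29 mm across in an aluminium ring; moves with the key; 86 mm above the bench when up, 86 mm before the tester's origin at y -90 mm
- stop (a joint): travel (m) of the red stop key: 0 = up, 0.006 = fully down; must not be pressed (never above 0.002)
- stop_top (a point): centre of the top of the red round stop key, same size as the green one, 55 mm to its +y side (86 mm before the tester's origin, y -35 mm)
- board: green circuit board under test, 80 x 100 mm with parts up to 27 mm high, loose between white corner blocks in the nest; origin: centre of its underside. Leave it there
- jar: bystander: small clear jar with red lid, 56 mm across, 62 mm high; origin: centre of its underside
- spool: bystander: solder spool standing on its flange, 60 mm across, 42 mm high; origin: centre of its underside
- tub: bystander: white open tub of small parts, 85 x 65 x 36 mm; origin: centre of its underside
- multimeter: bystander: grey hand-held multimeter lying flat, 170 x 82 x 47 mm; origin: centre of its underside
- remote: bystander: black remote control lying flat, 180 x 45 x 20 mm; origin: centre of its underside
- screwdriver: bystander: screwdriver with orange handle lying flat, 190 mm long; origin: on its axis line, under its middle
- mug: bystander: blue mug, 80 mm across, 90 mm high, handle to its +y; origin: centre of its underside

How it is judged (in metres and radians):
On the way, in this order (a step that is already met when the one before it is completed fails the run):
1. the hood is fully shut (value of joint hood below 0.035 rad), for 0.2 s.
2. the rocker is switched on (value of joint rocker above 0.3 rad), for 0.1 s.
3. the green test key is pressed down (value of joint start above 0.0045 m), for 0.2 s.
At the end, for the whole second after the job is handed in: hood shut (below 0.035 rad), rocker on (above 0.3 rad), green key held down by the fingers (more than 4.5 mm of its 6 mm, finger force above 1 N), stop key up, board within 10 mm and bystanders within 20 mm of where they stood (value of joint hood below 0.035 rad and value of joint rocker above 0.3 rad and value of joint start above 0.0045 m and value of joint stop below 0.002 m and contact force between the fingers and tester above 1 N and distance of board from where it was at the start of the episode below 0.01 m and distance of each of jar, spool, tub, multimeter, remote, screwdriver, mug from where it was at the start of the episode below 0.02 m); the arm keeps its last pose, push and grip.
It fails at once if the tester is switched on while the hood is open (value of joint rocker above 0.3 rad and value of joint hood above 0.06 rad).
It fails at once if the test key is pressed before the tester is switched on (value of joint start above 0.002 m and value of joint rocker below 0.1 rad).
It fails at once if the red stop key is pressed (value of joint stop above 0.002 m).
It fails at once if the board is shifted or lifted in its nest, or the hood lifted further open (distance of board from where it was at the start of the episode above 0.01 m or value of joint hood above 1.08 rad).
It fails at once if a bystander is pushed, lifted or carried (distance of any of jar, spool, tub, multimeter, remote, screwdriver, mug from where it was at the start of the episode above 0.02 m).
It also fails if it takes over 43 s, if anything falls off the work surface, if the arm or the gripper's body presses on something with over 40 N, if the wrist force passes 120 N, or if a joint passes its speed limit or range.

ROBOT

A 6-joint arm with a two-finger parallel gripper is mounted at the origin on the work surface. World frame = base frame: x ahead of the robot, y to its left, z up, the work surface at z = 0. Lengths are in mm, angles in rad, forces in N, time in s.
With the tool pointing down it reaches from about 400 to 925 mm from the base axis. Payload 12.5 kg.
Tool frame: the origin (TCP) lies between the finger pads; the fingertips stand 22 mm ahead of it and the grasp point (between the pads) lies 3 mm ahead of it; z points along the fingers, x is the direction in which the jaws open and shut, and the axes are right-handed (so a half turn about z gives the same grasp; the last joint's range is limited). The gripper opens to 95 mm and grips with 3 to 60 N. Pads are 20 mm wide; open, the fingers measure 119 mm over their backs; the gripper's body (75 mm by 180 mm) begins 59 mm behind the grasp point.
Start: joints at [-1.25, 0.491, 1.559, -0, 1.092, -0.106], TCP at [258.748, -568.941, 236.661] pointing down, gripper open.
Joint ranges: [-3.1, 3.1], [-0.84, 2.19], [0.05, 2.79], [-1.13, 4.28], [0.06, 2.93], [-2.69, 2.69]. Speed limits (rad/s): [2.22, 2.22, 2.79, 3.14, 3.14, 3.14].

INTERFACE

Orientations are given as a unit quaternion [x, y, z, w].
In Python, from workcell import r gives the robot as it stands.
- The arm moves only by the tool servo_tool, never from a script. Its argument "rows" is a list of rows, each an object of numbers: "x", "y", "z": the shift along the tool's x, y, z in cm; "turn": the turn about the tool's z in rad; "grip": the opening, from 0 (shut) to 1 (fully open). In form: [{"x": .., "y": .., "z": .., "turn": .., "grip": ..}, ...]. A call has 1 to 5 rows; each row shifts and turns the commanded pose from where the row before left it, along the tool's axes as they then stand; what a row does not reach is not made up. A row lasts 1/12 s, in which the tool goes at most 41.7 mm and 7.16 degrees, less where a joint would pass 70% of its speed; a pose out of reach is approached as far as the arm can. A call with a gripper value outside its range is refused whole. The fingers move at their own pace and stop on an object; "force" is the grip in N (left out, the last holds). Time passes only in rows, so rows that do not move let the fingers close. It gives the time, the measured TCP pose, the force and the opening at its end, in the units of the state.
- r.get_obs(): the state, without advancing time (a new reading comes with each control period).
- r.grab_frame(name): name is "scene" or "top" or "wrist"; returns the picture (420x560x3 uint8, red, green, blue); there is no depth.
- r.camera_params(name): a dict with "vertical_fov" (degrees; the focal length in pixels is half the picture's height over the tangent of half this angle, whatever the lens; pixels are square), "cx", "cy" (the principal point, pixels), "k1" (the pictures are not rectified: a ray, as slopes to the right and down, at radius r is drawn at 1 + k1 r^2 times it, then the intrinsics apply), "eye" and "orientation" of the camera in the world. Camera axes: x right, y down, z forward; pixel columns grow to the right and rows downward; lengths in mm; the calibration is good to about 2 mm. A picture is of the moment at which its call begins: read the wrist's pose just before it. camera_params takes no time and is no camera call; for the wrist camera it gives the pose at the moment of the call.
- r.hand_in(): hands the job in, once; it reports no verdict.
The state is a dict: "t": time; "qpos": joint angles; "dq": joint speeds; "joint_torque": joint torques, N m; "ee_pos": TCP position; "eef_rot": TCP orientation; "ft_force": force on the tool from outside, world axes, zero at the start; "wrist_torque": the same for the moment, N m; "gripper_width": finger opening in mm.
Only numpy, scipy, OpenCV 4.12 (cv2) and the standard library are available. Lean on these libraries where they do the work, as an engineer would, in place of code of your own. Each camera call takes 0.05 s, during which the arm holds its last target.

## Working session

There is one attempt and no reset: what is moved stays moved. The work goes in short steps, Python scripts to look and compute and a tool call to move; the robot and the scene stay as the last step left them, time stands still between calls to the robot, and variables do not carry over. Pictures are saved under pics/ and viewed, and the job is handed in when it is done.

Besides the shell and the picture viewer there is one more tool, called by a JSON object that holds its "op" and its "data". servo_tool: Moves the arm, as the interface text tells. Its arguments: {"type":"object","properties":{"rows":{"type":"array"},"force":{"type":"number"}},"required":["rows"]}

```bash
mkdir -p pics; python3 - <<'E'
from workcell import r
import cv2
print(r.get_obs())
for n in ("scene","top"):
    im=r.grab_frame(n); cv2.imwrite(f"pics/{n}0.png",im[:,:,::-1]); print(n,r.camera_params(n))
print(r.camera_params("wrist"))
E
```

```text
{'t': 0.0, 'qpos': array([-1.24958991e+00,  4.91544771e-01,  1.55947817e+00,  7.14792898e-06,
        1.09172460e+00, -1.05637839e-01]), 'dq': array([ 0.00117545, -0.00033564,  0.00180468,  0.00019751, -0.00029554,
       -0.00064945]), 'joint_torque': array([-3.53920208e-03, -6.12651086e+01, -2.58190691e+01,  6.90905121e-02,
        4.81812540e-02, -1.16379547e-04]), 'ee_pos': array([ 258.67464262, -568.69389067,  236.06104152]), 'eef_rot': array([ 8.40831966e-01, -5.41295918e-01, -4.47882324e-04, -3.64490779e-04]), 'ft_force': array([-0.5174514 , -0.18242866,  0.21137198]), 'wrist_torque': array([-0.04534352, -0.00213401, -0.02280381]), 'gripper_width': 95.10042789519609}
scene {'vertical_fov': 57.598638084720044, 'cx': 275.4093983090044, 'cy': 207.72177560504556, 'k1': -0.07277073372620137, 'eye': array([1141.4521095 , -635.40954008,  695.67413356]), 'orientation': array([ 0.81790514,  0.32672741, -0.17670697, -0.43938027])}
top {'vertical_fov': 46.49428474416956, 'cx': 278.72313623155145, 'cy': 210.6644021869376, 'k1': -0.10648559669839529, 'eye': array([ 4.21183345e+02, -1.10844545e+00,  1.39829477e+03]), 'orientation': array([ 0.71428469, -0.69752851,  0.04586175, -0.03388313])}
{'vertical_fov': 70.22033428280332, 'cx': 276.322912407233, 'cy': 209.01411966196608, 'k1': -0.04818266428395422, 'eye': array([ 318.5616202 , -541.26137864,  385.00240737]), 'orientation': array([ 0.83461829, -0.53742879, -0.06603655,  0.10110278])}
```

View pics/scene0.png

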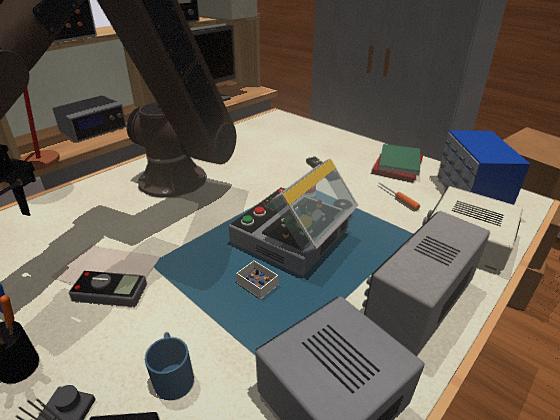

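View pics/top0.png

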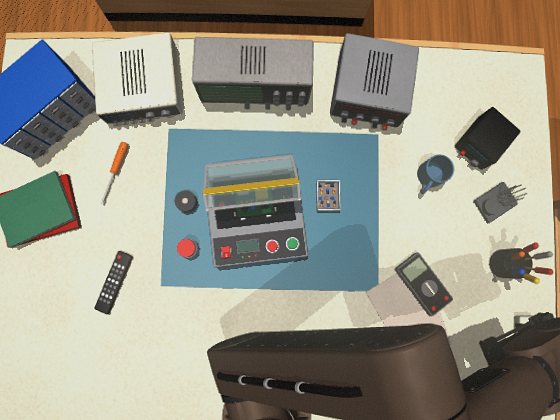

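The top view shows the tester near (258,210). The rocker is near (227,252), the stop key near (272,246) and the green key near (292,243). The hood is open with its bar near (252,187), the jar is at (187,248) and the spool at (186,202). I'll enlarge this area.

```bash
python3 - <<'E'
import cv2
im=cv2.imread("pics/top0.png")
cv2.imwrite("pics/top0c.png",cv2.resize(im[145:280,165:350],None,fx=4.3,fy=4.3,interpolation=cv2.INTER_CUBIC))
im=cv2.imread("pics/scene0.png")
cv2.imwrite("pics/scene0c.png",cv2.resize(im[145:285,215:375],None,fx=4.2,fy=4.2,interpolation=cv2.INTER_CUBIC))
E
cat > h.py <<'E'
import numpy as np, cv2
from scipy.spatial.transform import Rotation as R
from workcell import r
def cam(n):
    c=r.camera_params(n); f=210/np.tan(np.radians(c['vertical_fov']/2)); return c,f
def ray(c,f,u,v):
    d=np.array([(u-c['cx'])/f,(v-c['cy'])/f]); s=d.copy()
    for _ in range(30): s=d/(1+c['k1']*(s@s))
    return R.from_quat(c['orientation']).apply([s[0],s[1],1])
def at_z(n,u,v,z,c=None):
    c,f=c or cam(n); d=ray(c,f,u,v); e=np.array(c['eye']); return e+d*(z-e[2])/d[2]
def proj(n,P,c=None):
    c,f=c or cam(n); p=R.from_quat(c['orientation']).inv().apply(np.atleast_2d(P)-c['eye']); s=p[:,:2]/p[:,2:]
    s=s*(1+c['k1']*(s**2).sum(1,keepdims=True)); return s*f+[c['cx'],c['cy']]
E
```

```text
(no output)
```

View pics/top0c.png

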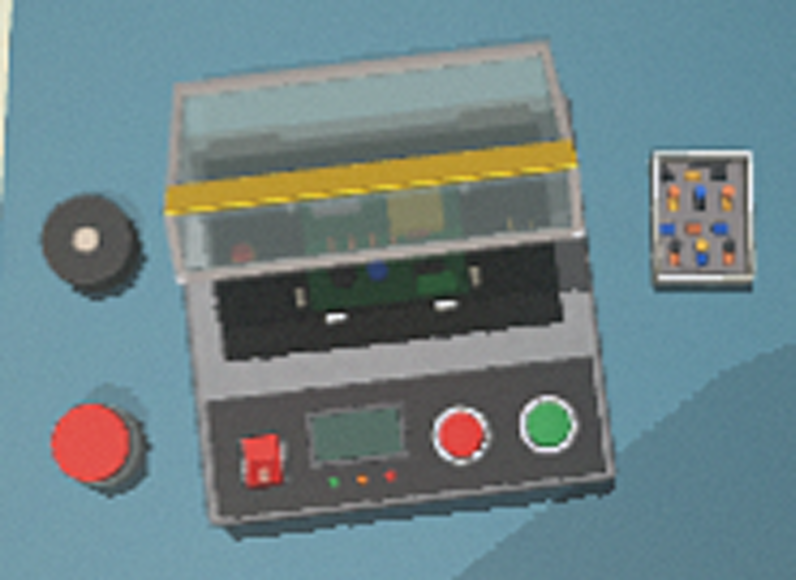

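View pics/scene0c.png

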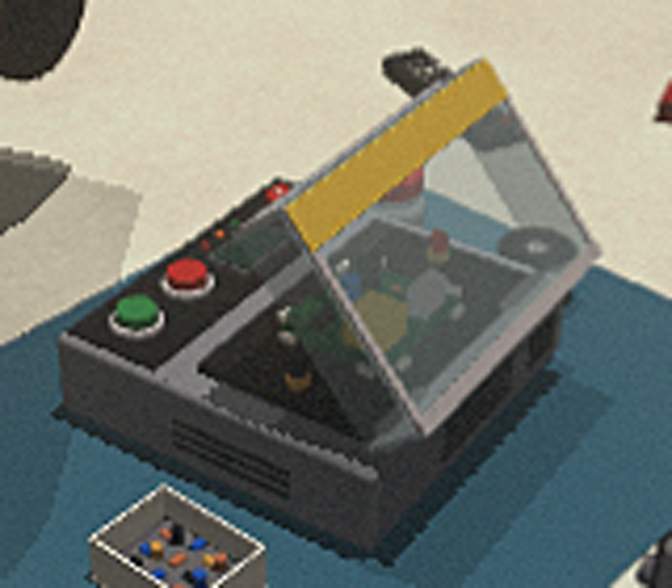

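```bash
cat > fit.py <<'E'
from h import *
from scipy.optimize import least_squares
T=lambda x,y:(165+(x+.5)/4.3-.5,145+(y+.5)/4.3-.5)
S=lambda x,y:(215+(x+.5)/4.2-.5,145+(y+.5)/4.2-.5)
def tw(p,q): 
    c,s=np.cos(p[2]),np.sin(p[2]); return np.array([p[0]+c*q[0]-s*q[1],p[1]+s*q[0]+c*q[1],q[2]])
def bar(p,dx,y,h=48):
    a=p[3]; u=-dx; return tw(p,[115+u*np.cos(a)+h*np.sin(a), y, 76-u*np.sin(a)+h*np.cos(a)])
G,ST,RK=[-86,-90,86],[-86,-35,86],[-88,90,80]
obs=[("top",T(548,424),lambda p:tw(p,G)),("top",T(460,433),lambda p:tw(p,ST)),("top",T(212,522),lambda p:tw(p,[-125,130,70])),("top",T(612,487),lambda p:tw(p,[-125,-130,70])),
("scene",S(136,308),lambda p:tw(p,G)),("scene",S(187,272),lambda p:tw(p,ST)),
("top",T(166,214),lambda p:bar(p,155,118)),("top",T(577,166),lambda p:bar(p,155,-118)),("top",T(166,187),lambda p:bar(p,125,118)),("top",T(577,141),lambda p:bar(p,125,-118)),
("scene",S(287,208),lambda p:bar(p,155,-118)),("scene",S(485,60),lambda p:bar(p,155,118)),("scene",S(507,97),lambda p:bar(p,125,118)),("scene",S(317,252),lambda p:bar(p,125,-118))]
C={n:cam(n) for n in("top","scene")}
f=lambda p:np.concatenate([proj(n,g(p),C[n])[0]-m for n,m,g in obs])
s=least_squares(f,[500,50,0,.8],x_scale=[100,100,.1,.1],loss='soft_l1'); p=s.x
if __name__=="__main__":
    print(p); print(f(p).reshape(-1,2).round(1).tolist())
    for n,v in dict(green=tw(p,G),stop=tw(p,ST),rock_on=tw(p,[-97,90,84]),bar=bar(p,140,0),hinge=tw(p,[115,0,76]),barshut=tw(p,[-25,0,124])).items(): print(n,v.round(1))
    print([at_z("top",*T(548,424),86),at_z("scene",*S(136,308),86)])
    print("rocker",at_z("top",*T(264,460),80), "jar",at_z("top",187,248,62),"spool",at_z("top",186,202,42),"tub",at_z("top",328,196,36))
E
python3 fit.py
```

```text
[5.55654857e+02 4.14258724e+01 1.40498203e-01 8.64047663e-01]
[[0.1, 0.0], [0.2, 0.3], [-1.1, 1.3], [1.3, -1.8], [0.2, -0.0], [0.1, -0.4], [-0.4, 0.0], [0.6, 0.1], [0.1, -0.1], [-0.9, -0.2], [-0.6, 0.3], [0.5, -0.5], [0.8, -0.1], [-1.1, 0.6]]
green [483.1 -59.7  86. ]
stop [475.4  -5.3  86. ]
rock_on [447. 117.  84.]
bar [615.6  49.9 213.6]
hinge [669.5  57.5  76. ]
barshut [530.9  37.9 124. ]
[array([483.11101398, -59.47295201,  86.        ]), array([482.63367435, -60.19336706,  86.        ])]
rocker [456.60310651 117.42661129  80.        ] jar [464.11374926 226.02326098  62.        ] spool [593.1280122 237.7114796  42.       ] tub [ 620.93454441 -160.61297515   36.        ]
```

```bash
cat >> h.py <<'E'
def to(tip):
    o=r.get_obs(); t=np.array(tip,float)+[0,0,22]
    d=R.from_quat(o['eef_rot']).inv().apply(t-o['ee_pos'])/10
    x=R.from_quat(o['eef_rot']).apply([1,0,0]); yaw=np.arctan2(x[1],x[0])
    print("t",round(o['t'],2),"tip",(o['ee_pos']-[0,0,22]).round(1),"yaw",yaw.round(3),"tool delta cm",d.round(2),"F",o['ft_force'].round(1),"w",round(o['gripper_width'],1),"q",o['qpos'].round(2))
E
python3 - <<'E'
from h import *
to([626,50,255])
E
```

```text
t 0.1 tip [ 258.7 -568.8  214.1] yaw -1.144 tool delta cm [-41.12 -59.05  -4.04] F [0.  0.2 0.4] w 95.4 q [-1.25  0.49  1.56  0.    1.09 -0.11]
```

{"op": "servo_tool", "data": {"rows": [{"z": -2,"turn": 0.1,"grip": 0},{"z": -1,"turn": 0.1,"grip": 0},{"z": 0,"turn": 0.086,"grip": 0}]}}

```text
$.rows[0]: bad value
```

```bash
python3 - <<'E'
from h import *
to([626,50,255])
E
```

```text
t 0.1 tip [ 258.7 -568.8  214.1] yaw -1.144 tool delta cm [-41.12 -59.05  -4.04] F [0.  0.2 0.4] w 95.4 q [-1.25  0.49  1.56  0.    1.09 -0.11]
```

{"op": "servo_tool", "data": {"rows": [{"x": 0,"y": 0,"z": -2,"turn": 0.1,"grip": 0},{"x": 0,"y": 0,"z": -2,"turn": 0.1,"grip": 0},{"x": 0,"y": 0,"z": -0.5,"turn": 0.086,"grip": 0}]}}

```text
t: 0.35
ee_pos: [259.0, -569.5, 284.2]
eef_rot: [0.753, -0.658, 0.001, 0.001]
ft_force: [-0.3, 0.7, -0.1]
gripper_width: 80.4
```

```bash
python3 - <<'E'
from h import *
to([626,50,255])
E
```

```text
t 0.35 tip [ 259.  -569.5  262.2] yaw -1.435 tool delta cm [-56.42 -44.75   0.58] F [-0.3  0.7 -0.1] w 80.4 q [-1.25  0.45  1.5   0.    1.19  0.19]
```

{"op": "servo_tool", "data": {"rows": [{"x": -1.5,"y": -1.2,"z": 0,"turn": 0,"grip": 0},{"x": -2.8,"y": -2.2,"z": 0,"turn": 0,"grip": 0},{"x": -2.8,"y": -2.2,"z": 0,"turn": 0,"grip": 0},{"x": -2.8,"y": -2.2,"z": 0,"turn": 0,"grip": 0},{"x": -2.8,"y": -2.2,"z": 0,"turn": 0,"grip": 0}]}}

```text
t: 0.77
ee_pos: [340.3, -427.6, 281.4]
eef_rot: [0.755, -0.656, -0.0, -0.0]
ft_force: [0.8, -0.6, 0.2]
gripper_width: 47.1
```

{"op": "servo_tool", "data": {"rows": [{"x": -2.8,"y": -2.2,"z": 0,"turn": 0,"grip": 0},{"x": -2.8,"y": -2.2,"z": 0,"turn": 0,"grip": 0},{"x": -2.8,"y": -2.2,"z": 0,"turn": 0,"grip": 0},{"x": -2.8,"y": -2.2,"z": 0,"turn": 0,"grip": 0},{"x": -2.8,"y": -2.2,"z": 0,"turn": 0,"grip": 0}]}}

```text
t: 1.18
ee_pos: [429.7, -273.4, 281.5]
eef_rot: [0.755, -0.656, -0.0, 0.0]
ft_force: [0.6, -1.4, -0.2]
gripper_width: 14.1
```

{"op": "servo_tool", "data": {"rows": [{"x": -2.8,"y": -2.2,"z": 0,"turn": 0,"grip": 0},{"x": -2.8,"y": -2.2,"z": 0,"turn": 0,"grip": 0},{"x": -2.8,"y": -2.2,"z": 0,"turn": 0,"grip": 0},{"x": -2.8,"y": -2.2,"z": 0,"turn": 0,"grip": 0},{"x": -2.8,"y": -2.2,"z": 0,"turn": 0,"grip": 0}]}}

```text
t: 1.6
ee_pos: [519.0, -119.3, 281.5]
eef_rot: [0.755, -0.656, -0.0, 0.0]
ft_force: [-0.3, -0.1, 0.8]
gripper_width: 0.4
```

```bash
python3 - <<'E'
from h import *
to([626,50,255])
E
```

```text
t 1.6 tip [ 519.  -119.3  259.5] yaw -1.43 tool delta cm [-15.26 -12.97   0.45] F [-0.3 -0.1  0.8] w 0.4 q [-0.35  0.31  1.72 -0.    1.1   1.08]
```

{"op": "servo_tool", "data": {"rows": [{"x": -2.8,"y": -2.4,"z": 0,"turn": 0,"grip": 0},{"x": -2.8,"y": -2.4,"z": 0,"turn": 0,"grip": 0},{"x": -2.8,"y": -2.4,"z": 0,"turn": 0,"grip": 0},{"x": -2.8,"y": -2.4,"z": 0,"turn": 0,"grip": 0},{"x": -2.8,"y": -2.4,"z": 0,"turn": 0,"grip": 0}]}}

```text
t: 2.02
ee_pos: [618.2, 36.2, 281.4]
eef_rot: [0.755, -0.656, -0.0, 0.0]
ft_force: [0.6, -1.5, -0.2]
gripper_width: 0.7
```

{"op": "servo_tool", "data": {"rows": [{"x": -1.0,"y": -0.8,"z": 0,"turn": 0,"grip": 0},{"x": 0,"y": 0,"z": 0.5,"turn": 0,"grip": 0}]}}

```text
t: 2.18
ee_pos: [625.2, 47.9, 276.4]
eef_rot: [0.756, -0.654, 0.0, -0.0]
ft_force: [-0.1, -0.3, 0.1]
gripper_width: 0.5
```

```bash
python3 - <<'E'
from h import *
to([626,50,255])
for n in("scene","wrist"):
    c=cam(n); cv2.imwrite(f"pics/{n}1.png",r.grab_frame(n)[:,:,::-1])
    if n=="wrist":
        from fit import *
        for P in (bar(p,140,0),bar(p,155,118),bar(p,155,-118),tw(p,G)): print(proj("wrist",P,c).round(1))
im=cv2.imread("pics/scene1.png")
cv2.imwrite("pics/scene1c.png",cv2.resize(im[85:285,215:395],None,fx=3,fy=3,interpolation=cv2.INTER_CUBIC))
E
```

```text
t 2.18 tip [625.2  47.9 254.4] yaw -1.427 tool delta cm [-0.2  -0.11 -0.06] F [-0.1 -0.3  0.1] w 0.5 q [-0.03  0.46  1.5   0.    1.18  1.4 ]
[[270.2 237.1]]
[[107.3 254.2]]
[[433.1 255. ]]
[[342.6 312. ]]
```

View pics/scene1c.png

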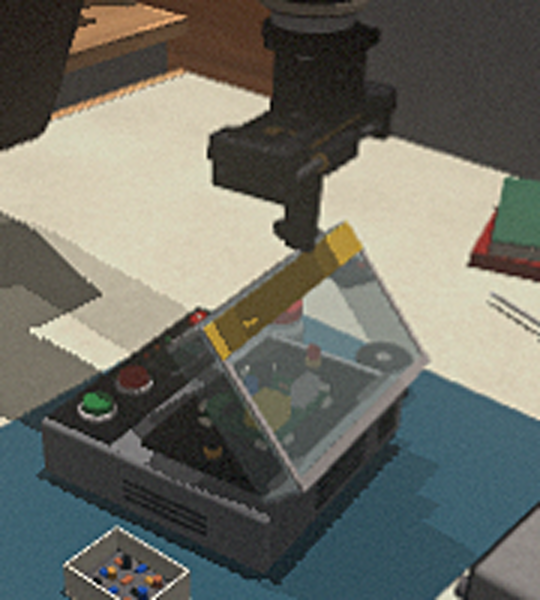

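View pics/wrist1.png

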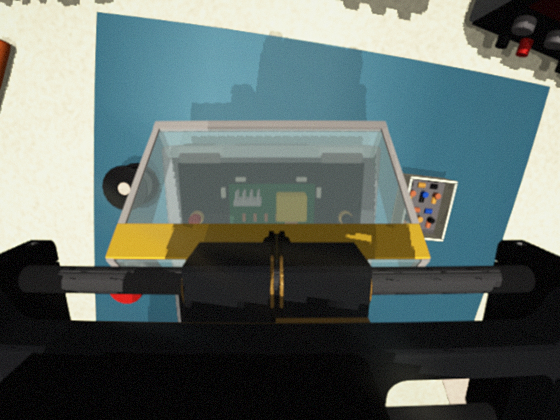

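```bash
python3 - <<'E'
from h import *
from fit import *
prev=None
to([626,50,255])
for a in np.arange(.9,-.011,-.1):
    q=p.copy(); q[3]=a
    d=8-5*(0.9-a)/.9
    b=bar(q,140,0); P=b+d*np.array([np.cos(p[2]),np.sin(p[2]),0])
    if prev is not None: dd=(P-prev)/10; print(round(a,2),P.round(1),"tooly",round(-dd[:2]@[np.cos(p[2]),np.sin(p[2])],2),"toolz",round(-dd[2],2))
    else: print(P)
    prev=P
q=p.copy(); q[3]=.86;b=bar(q,140,0)+8*np.array([np.cos(p[2]),np.sin(p[2]),0]); to(b)
E
```

```text
t 2.28 tip [623.4  45.3 253.3] yaw -1.429 tool delta cm [-0.43 -0.32 -0.17] F [ 0.1  0.1 -0.2] w 0.3 q [-0.03  0.46  1.51 -0.    1.18  1.4 ]
[628.50417757  51.72895388 215.50304582]
0.8 [614.4  49.7 209.9] tooly 1.42 toolz 0.56
0.7 [600.9  47.8 202.9] tooly 1.36 toolz 0.7
0.6 [588.2  46.  194.7] tooly 1.28 toolz 0.82
0.5 [576.4  44.4 185.2] tooly 1.2 toolz 0.94
0.4 [565.5  42.8 174.7] tooly 1.1 toolz 1.05
0.3 [555.8  41.4 163.2] tooly 0.99 toolz 1.15
0.2 [547.2  40.2 150.9] tooly 0.87 toolz 1.24
0.1 [539.9  39.2 137.7] tooly 0.74 toolz 1.31
0.0 [533.9  38.3 124. ] tooly 0.6 toolz 1.37
t 2.28 tip [623.4  45.3 253.3] yaw -1.429 tool delta cm [-0.57 -0.05  3.99] F [ 0.1  0.1 -0.2] w 0.3 q [-0.03  0.46  1.51 -0.    1.18  1.4 ]
```

{"op": "servo_tool", "data": {"rows": [{"x": -0.4,"y": 0,"z": 1.5,"turn": 0,"grip": 0},{"x": 0,"y": 0,"z": 1.5,"turn": 0,"grip": 0},{"x": 0,"y": 0,"z": 0.7,"turn": 0,"grip": 0}]}}

```text
t: 2.53
ee_pos: [622.6, 47.9, 238.4]
eef_rot: [0.755, -0.656, -0.001, 0.001]
ft_force: [1.3, 0.5, 4.3]
gripper_width: 0.5
```

{"op": "servo_tool", "data": {"rows": [{"x": 0,"y": 0.35,"z": 0.4,"turn": 0,"grip": 0},{"x": 0,"y": 0.45,"z": 0.3,"turn": 0,"grip": 0},{"x": 0,"y": 0.45,"z": 0.25,"turn": 0,"grip": 0},{"x": 0,"y": 0.45,"z": 0.25,"turn": 0,"grip": 0}]}}

```text
t: 2.87
ee_pos: [606.5, 46.3, 228.2]
eef_rot: [0.755, -0.656, 0.001, -0.0]
ft_force: [2.0, -2.1, 1.6]
gripper_width: 0.2
```

```bash
python3 - <<'E'
from h import *
to([600.9,47.8,202.9])
E
```

```text
t 2.87 tip [606.5  46.3 206.2] yaw -1.43 tool delta cm [-0.22  0.53  0.33] F [ 2.  -2.1  1.6] w 0.2 q [-0.03  0.47  1.61 -0.    1.05  1.4 ]
```

{"op": "servo_tool", "data": {"rows": [{"x": 0,"y": 0.55,"z": 0.35,"turn": 0,"grip": 0},{"x": 0,"y": 0.64,"z": 0.41,"turn": 0,"grip": 0},{"x": 0,"y": 0.64,"z": 0.42,"turn": 0,"grip": 0},{"x": 0,"y": 0.6,"z": 0.47,"turn": 0,"grip": 0},{"x": 0,"y": 0.6,"z": 0.48,"turn": 0,"grip": 0}]}}

```text
t: 3.28
ee_pos: [576.0, 42.8, 205.7]
eef_rot: [0.755, -0.656, -0.0, -0.0]
ft_force: [2.5, 0.3, -0.1]
gripper_width: 0.6
```

```bash
python3 - <<'E'
from h import *
to([576.4,44.4,185.2])
to([565.5,42.8,174.7])
cv2.imwrite(f"pics/scene2.png",cv2.resize(r.grab_frame("scene")[85:285,215:395,::-1],None,fx=3,fy=3,interpolation=cv2.INTER_CUBIC))
E
```

```text
t 3.28 tip [576.   42.8 183.7] yaw -1.43 tool delta cm [-0.15 -0.06 -0.15] F [ 2.5  0.3 -0.1] w 0.6 q [-0.04  0.46  1.71  0.    0.97  1.39]
t 3.28 tip [576.   42.8 183.7] yaw -1.43 tool delta cm [-0.15  1.04  0.9 ] F [ 2.5  0.3 -0.1] w 0.6 q [-0.04  0.46  1.71  0.    0.97  1.39]
```

View pics/scene2.png

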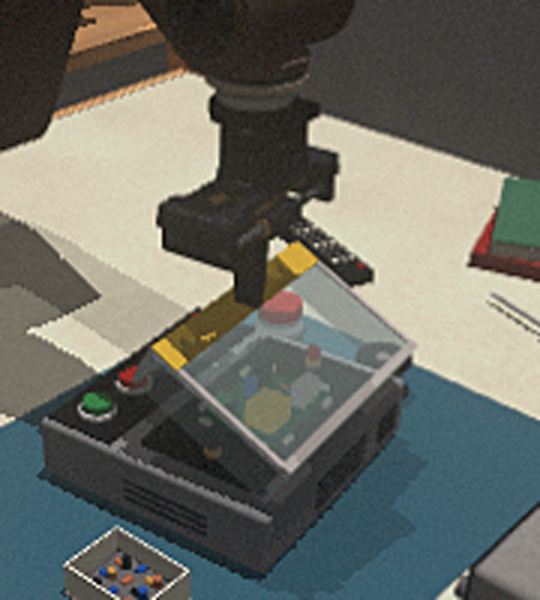

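The hood follows the fingers, and the bar now runs from about (165,350) to (300,260) in this crop. I'll continue along the arc.

{"op": "servo_tool", "data": {"rows": [{"x": 0,"y": 0.52,"z": 0.5,"turn": 0,"grip": 0},{"x": 0,"y": 0.52,"z": 0.5,"turn": 0,"grip": 0},{"x": 0,"y": 0.5,"z": 0.57,"turn": 0,"grip": 0},{"x": 0,"y": 0.49,"z": 0.58,"turn": 0,"grip": 0},{"x": 0,"y": 0.43,"z": 0.62,"turn": 0,"grip": 0}]}}

```text
t: 3.75
ee_pos: [551.8, 39.3, 178.0]
eef_rot: [0.755, -0.656, -0.0, 0.0]
ft_force: [2.1, 0.3, 1.0]
gripper_width: 0.5
```

```bash
python3 - <<'E'
from h import *
to([547.2,40.2,150.9])
to([539.9,39.2,137.7])
to([533.9,38.3,124])
E
```

```text
t 3.75 tip [551.8  39.3 156. ] yaw -1.43 tool delta cm [-0.16  0.44  0.51] F [2.1 0.3 1. ] w 0.5 q [-0.05  0.46  1.8  -0.    0.88  1.38]
t 3.75 tip [551.8  39.3 156. ] yaw -1.43 tool delta cm [-0.16  1.18  1.83] F [2.1 0.3 1. ] w 0.5 q [-0.05  0.46  1.8  -0.    0.88  1.38]
t 3.75 tip [551.8  39.3 156. ] yaw -1.43 tool delta cm [-0.16  1.79  3.2 ] F [2.1 0.3 1. ] w 0.5 q [-0.05  0.46  1.8  -0.    0.88  1.38]
```

{"op": "servo_tool", "data": {"rows": [{"x": 0,"y": 0.43,"z": 0.55,"turn": 0,"grip": 0},{"x": 0,"y": 0.38,"z": 0.65,"turn": 0,"grip": 0},{"x": 0,"y": 0.36,"z": 0.65,"turn": 0,"grip": 0},{"x": 0,"y": 0.3,"z": 0.6,"turn": 0,"grip": 0},{"x": 0,"y": 0.2,"z": 0.4,"turn": 0,"grip": 0}]}}

```text
t: 4.17
ee_pos: [535.3, 36.9, 149.2]
eef_rot: [0.755, -0.656, -0.0, 0.0]
ft_force: [1.1, -0.4, 1.1]
gripper_width: 0.4
```

{"op": "servo_tool", "data": {"rows": [{"x": 0,"y": 0.1,"z": 0.2,"turn": 0,"grip": 0},{"x": 0,"y": 0,"z": 0.15,"turn": 0,"grip": 0},{"x": 0,"y": 0,"z": 0.1,"turn": 0,"grip": 0}]}}

```text
t: 4.42
ee_pos: [534.5, 36.8, 146.1]
eef_rot: [0.755, -0.656, -0.0, 0.0]
ft_force: [-8.7, -0.8, 21.6]
gripper_width: 0.6
```

```bash
python3 - <<'E'
from h import *
to([533.9,38.3,124])
E
```

```text
t 4.42 tip [534.5  36.8 124.1] yaw -1.43 tool delta cm [-0.16  0.04  0.01] F [-8.7 -0.8 21.6] w 0.6 q [-0.05  0.48  1.87 -0.    0.79  1.38]
```

The tip bottomed out at 124.1 mm, and the force rose to 21 N, which matches a shut hood. I'll dwell briefly, then lift off and look.

{"op": "servo_tool", "data": {"rows": [{"x": 0,"y": 0,"z": 0,"turn": 0,"grip": 0},{"x": 0,"y": 0,"z": 0,"turn": 0,"grip": 0},{"x": 0,"y": 0,"z": 0,"turn": 0,"grip": 0},{"x": 0,"y": 0,"z": -1,"turn": 0,"grip": 0},{"x": 0,"y": 0,"z": -2,"turn": 0,"grip": 0}]}}

```text
t: 4.83
ee_pos: [534.1, 36.8, 174.8]
eef_rot: [0.755, -0.656, -0.001, 0.001]
ft_force: [0.1, 0.0, -0.3]
gripper_width: 0.7
```

```bash
python3 - <<'E'
from h import *
from fit import p,tw,bar
to(tw(p,[-100,90,130]))
for a in (0,.05): q=p.copy();q[3]=a;print(a,[proj("scene",bar(q,d,y)).round(1).tolist() for d,y in((155,-118),(155,118),(125,-118))])
cv2.imwrite("pics/scene3.png",cv2.resize(r.grab_frame("scene")[145:285,215:375,::-1],None,fx=4.2,fy=4.2,interpolation=cv2.INTER_CUBIC))
E
```

```text
t 4.83 tip [534.1  36.8 152.8] yaw -1.43 tool delta cm [-9.16  7.8   2.31] F [ 0.1  0.  -0.3] w 0.7 q [-0.05  0.44  1.85 -0.    0.86  1.38]
0 [[[253.5, 216.9]], [[301.7, 180.7]], [[262.6, 220.7]]]
0.05 [[[254.2, 214.8]], [[302.5, 178.8]], [[263.4, 219.1]]]
```

View pics/scene3.png

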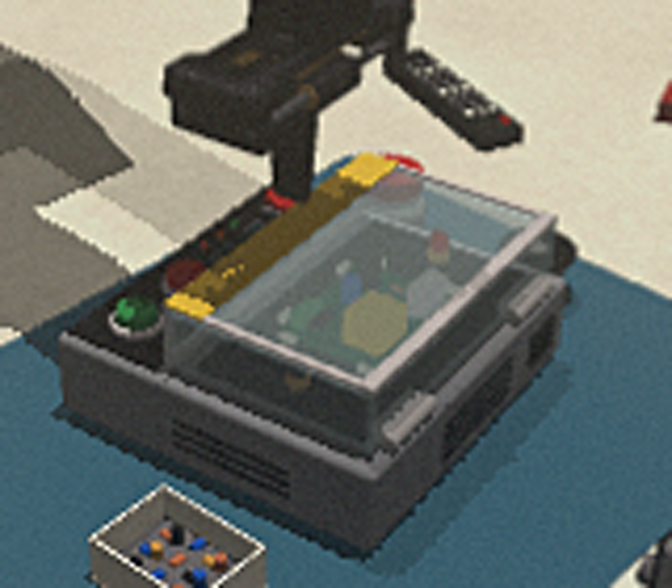

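The hood's front bar corner is at (165,303) in the crop. Zero angle predicts (164,304), so the hood is shut. Next I'll move above the rocker.

{"op": "servo_tool", "data": {"rows": [{"x": -1.8,"y": 1.6,"z": 0,"turn": 0,"grip": 0},{"x": -1.8,"y": 1.6,"z": 0,"turn": 0,"grip": 0},{"x": -1.8,"y": 1.6,"z": 0,"turn": 0,"grip": 0},{"x": -1.8,"y": 1.6,"z": 0,"turn": 0,"grip": 0},{"x": -1.8,"y": 1.4,"z": 0,"turn": 0,"grip": 0}]}}

```text
t: 5.3
ee_pos: [444.1, 115.5, 176.0]
eef_rot: [0.755, -0.656, 0.0, -0.0]
ft_force: [0.9, 0.4, 1.0]
gripper_width: 0.6
```

{"op": "servo_tool", "data": {"rows": [{"x": -0.1,"y": 0,"z": 1.3,"turn": 0,"grip": 0},{"x": 0,"y": 0,"z": 1,"turn": 0,"grip": 0}]}}

```text
t: 5.47
ee_pos: [444.5, 116.9, 153.1]
eef_rot: [0.756, -0.655, 0.001, -0.001]
ft_force: [0.3, -0.5, -0.5]
gripper_width: 0.4
```

```bash
python3 - <<'E'
from h import *
from fit import p,tw,bar
to(tw(p,[-100,90,88]))
c=cam("wrist");print(proj("wrist",[tw(p,[-88,90,77]),tw(p,[-97,90,84])],c).round())
cv2.imwrite("pics/wrist4.png",r.grab_frame("wrist")[:,:,::-1])
cv2.imwrite("pics/top4.png",cv2.resize(r.grab_frame("top")[145:280,165:350,::-1],None,fx=4.3,fy=4.3,interpolation=cv2.INTER_CUBIC))
cv2.imwrite("pics/scene4.png",cv2.resize(r.grab_frame("scene")[105:245,215:375,::-1],None,fx=4.2,fy=4.2,interpolation=cv2.INTER_CUBIC))
E
```

```text
t 5.47 tip [444.5 116.9 131.1] yaw -1.428 tool delta cm [0.03 0.06 4.31] F [ 0.3 -0.5 -0.5] w 0.4 q [ 0.11  0.38  2.05 -0.    0.71  1.54]
[[277. 208.]
 [277. 221.]]
```

View pics/wrist4.png

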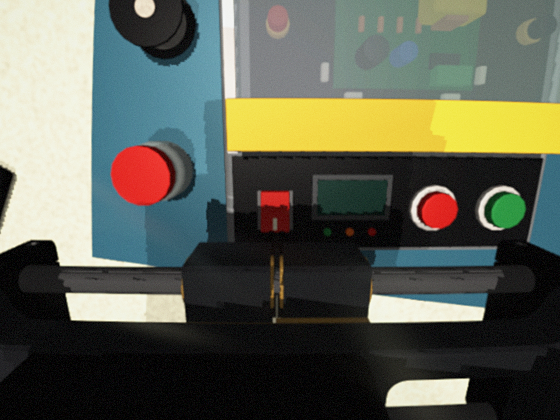

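View pics/scene4.png

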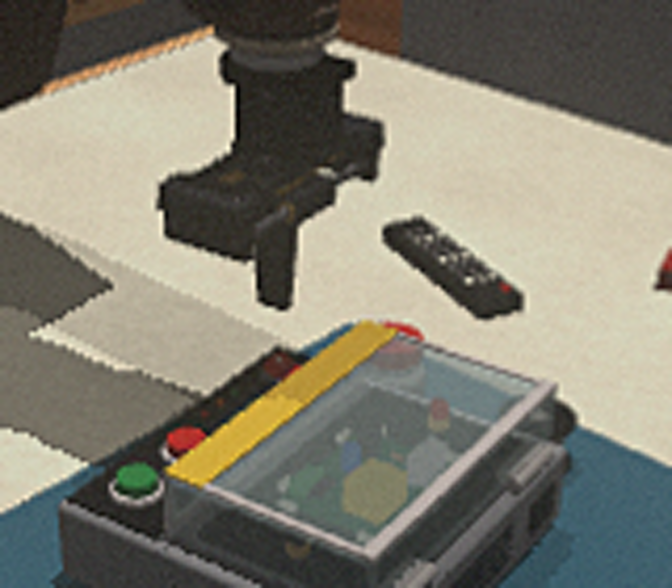

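View pics/top4.png

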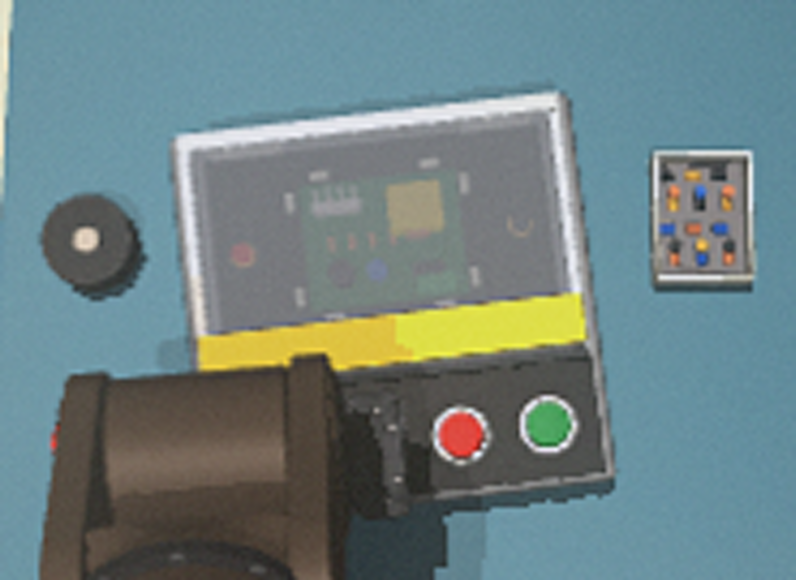

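The wrist view shows the rocker at cols 257–293 with the white dash near (275,224), centred under the fingers at col 277. I'll descend and press.

{"op": "servo_tool", "data": {"rows": [{"x": 0,"y": 0,"z": 1.5,"turn": 0,"grip": 0},{"x": 0,"y": 0,"z": 1.5,"turn": 0,"grip": 0},{"x": 0,"y": 0,"z": 0.9,"turn": 0,"grip": 0}]}}

```text
t: 5.87
ee_pos: [445.2, 115.8, 113.3]
eef_rot: [0.755, -0.656, 0.0, -0.0]
ft_force: [-0.0, -0.6, 0.0]
gripper_width: 0.1
```

{"op": "servo_tool", "data": {"rows": [{"x": 0,"y": 0,"z": 0.3,"turn": 0,"grip": 0},{"x": 0,"y": 0,"z": 0.3,"turn": 0,"grip": 0},{"x": 0,"y": 0,"z": 0.2,"turn": 0,"grip": 0},{"x": 0,"y": 0,"z": 0.2,"turn": 0,"grip": 0}]}}

```text
t: 6.2
ee_pos: [444.4, 115.8, 104.1]
eef_rot: [0.755, -0.656, -0.0, 0.001]
ft_force: [-3.7, -2.0, 5.9]
gripper_width: 0.8
```

```bash
python3 - <<'E'
from h import *
from fit import p,tw,bar
to(tw(p,[-100,90,80]))
E
```

```text
t 6.2 tip [444.4 115.8  82.1] yaw -1.43 tool delta cm [-0.08  0.02  0.21] F [-3.7 -2.   5.9] w 0.8 q [ 0.11  0.47  2.09 -0.    0.58  1.54]
```

{"op": "servo_tool", "data": {"rows": [{"x": 0,"y": 0,"z": 0.15,"turn": 0,"grip": 0},{"x": 0,"y": 0,"z": 0.1,"turn": 0,"grip": 0},{"x": 0,"y": 0,"z": 0,"turn": 0,"grip": 0}]}}

```text
t: 6.45
ee_pos: [444.4, 115.8, 102.2]
eef_rot: [0.755, -0.656, -0.0, 0.0]
ft_force: [-5.6, -1.5, 11.7]
gripper_width: 0.4
```

```bash
python3 - <<'E'
from h import *
from fit import p,tw,bar
to(tw(p,[-100,90,80]))
E
```

```text
t 6.45 tip [444.4 115.8  80.2] yaw -1.43 tool delta cm [-0.08  0.03  0.02] F [-5.6 -1.5 11.7] w 0.4 q [ 0.11  0.47  2.09 -0.    0.58  1.54]
```

{"op": "servo_tool", "data": {"rows": [{"x": 0,"y": 0,"z": 0.15,"turn": 0,"grip": 0},{"x": 0,"y": 0,"z": 0,"turn": 0,"grip": 0}]}}

```text
t: 6.62
ee_pos: [444.5, 115.9, 101.9]
eef_rot: [0.755, -0.656, 0.0, -0.0]
ft_force: [-11.3, -2.7, 35.1]
gripper_width: 0.1
```

{"op": "servo_tool", "data": {"rows": [{"x": 0,"y": 0,"z": -1.5,"turn": 0,"grip": 0},{"x": 0,"y": 0,"z": -2,"turn": 0,"grip": 0},{"x": 0,"y": 0,"z": -1.5,"turn": 0,"grip": 0}]}}

```text
t: 6.87
ee_pos: [445.2, 115.9, 151.3]
eef_rot: [0.755, -0.656, 0.0, -0.0]
ft_force: [-0.2, -0.4, -0.2]
gripper_width: 0.4
```

```bash
python3 - <<'E'
from h import *
from fit import p,tw,bar
to(tw(p,[-86,-90,110]))
cv2.imwrite("pics/wrist5.png",cv2.resize(r.grab_frame("wrist")[140:250,220:420,::-1],None,fx=4,fy=4,interpolation=cv2.INTER_CUBIC))
E
```

```text
t 6.87 tip [445.2 115.9 129.3] yaw -1.43 tool delta cm [17.93 -1.28  1.94] F [-0.2 -0.4 -0.2] w 0.4 q [ 0.11  0.38  2.05 -0.    0.71  1.54]
```

View pics/wrist5.png

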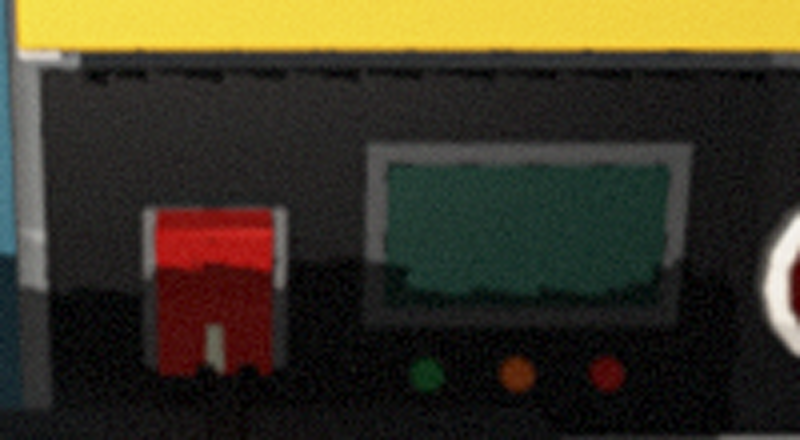

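The rocker stopped hard at 79.9 mm, and the crop now shows its rear half raised and the white-marked half level, so it is on. Next is the green key.

{"op": "servo_tool", "data": {"rows": [{"x": 3.5,"y": -0.3,"z": 0,"turn": 0,"grip": 0},{"x": 3.6,"y": -0.3,"z": 0,"turn": 0,"grip": 0},{"x": 3.6,"y": -0.3,"z": 0,"turn": 0,"grip": 0},{"x": 3.6,"y": -0.2,"z": 0,"turn": 0,"grip": 0},{"x": 3.5,"y": -0.2,"z": 0,"turn": 0,"grip": 0}]}}

```text
t: 7.33
ee_pos: [483.0, -60.3, 150.0]
eef_rot: [0.755, -0.656, 0.0, -0.0]
ft_force: [1.1, 1.1, 0.7]
gripper_width: 0.9
```

{"op": "servo_tool", "data": {"rows": [{"x": 0,"y": 0,"z": 0,"turn": 0,"grip": 0}]}}

```text
t: 7.42
ee_pos: [484.3, -63.2, 149.9]
eef_rot: [0.754, -0.657, 0.001, -0.0]
ft_force: [0.1, 0.1, -0.2]
gripper_width: 0.3
```

```bash
python3 - <<'E'
from h import *
from fit import p,tw,bar
to(tw(p,[-86,-90,86]))
c=cam("wrist");print(proj("wrist",[tw(p,[-86,-90,86]),tw(p,[-86,-35,86]),np.array(r.get_obs()['ee_pos'])-[0,0,22]],c).round())
cv2.imwrite("pics/wrist6.png",r.grab_frame("wrist")[:,:,::-1])
cv2.imwrite("pics/scene6.png",cv2.resize(r.grab_frame("scene")[105:245,215:375,::-1],None,fx=4.2,fy=4.2,interpolation=cv2.INTER_CUBIC))
E
```

```text
t 7.42 tip [484.3 -63.2 127.9] yaw -1.434 tool delta cm [-0.37  0.08  4.19] F [ 0.1  0.1 -0.2] w 0.3 q [-0.26  0.42  1.98 -0.    0.74  1.17]
[[272. 227.]
 [198. 228.]
 [277. 247.]]
```

View pics/wrist6.png

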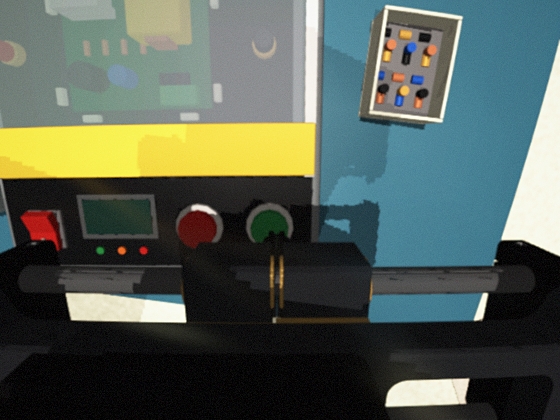

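View pics/scene6.png

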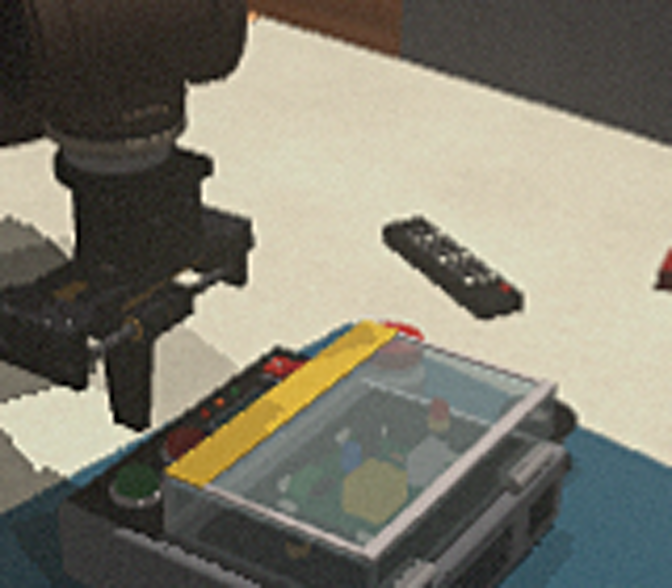

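The green key shows at about (270,226), and the model predicts (272,227). I'll correct x by -0.4 cm and descend.

{"op": "servo_tool", "data": {"rows": [{"x": -0.4,"y": 0.1,"z": 1.2,"turn": 0,"grip": 0},{"x": 0,"y": 0,"z": 1.5,"turn": 0,"grip": 0},{"x": 0,"y": 0,"z": 1.0,"turn": 0,"grip": 0}]}}

```text
t: 7.77
ee_pos: [480.7, -53.3, 112.0]
eef_rot: [0.756, -0.655, -0.0, 0.0]
ft_force: [0.7, -0.2, -0.6]
gripper_width: 0.4
```

{"op": "servo_tool", "data": {"rows": [{"x": 0,"y": 0,"z": 0.3,"turn": 0,"grip": 0},{"x": 0,"y": 0,"z": 0.3,"turn": 0,"grip": 0},{"x": 0,"y": 0,"z": 0.2,"turn": 0,"grip": 0},{"x": 0,"y": 0,"z": 0.1,"turn": 0,"grip": 0}]}}

```text
t: 8.1
ee_pos: [481.1, -54.1, 104.0]
eef_rot: [0.755, -0.655, 0.0, -0.0]
ft_force: [-2.0, 3.3, 5.1]
gripper_width: 0.9
```

```bash
python3 - <<'E'
from h import *
from fit import p,tw,bar
to(tw(p,[-86,-90,80]))
E
```

```text
t 8.1 tip [481.1 -54.1  82. ] yaw -1.43 tool delta cm [ 0.59 -0.12  0.2 ] F [-2.   3.3  5.1] w 0.9 q [-0.25  0.49  2.03  0.    0.62  1.18]
```

{"op": "servo_tool", "data": {"rows": [{"x": 0.2,"y": 0,"z": 0.15,"turn": 0,"grip": 0},{"x": 0.2,"y": 0,"z": 0.15,"turn": 0,"grip": 0},{"x": 0.1,"y": 0,"z": 0.1,"turn": 0,"grip": 0},{"x": 0,"y": 0,"z": 0,"turn": 0,"grip": 0}]}}

```text
t: 8.43
ee_pos: [481.9, -57.5, 101.8]
eef_rot: [0.755, -0.656, -0.0, -0.001]
ft_force: [-4.8, 25.3, 35.3]
gripper_width: 0.2
```

```bash
python3 - <<'E'
from h import *
from fit import p,tw,bar
to(tw(p,[-86,-90,80]))
E
```

```text
t 8.43 tip [481.9 -57.5  79.8] yaw -1.431 tool delta cm [ 0.23 -0.09 -0.02] F [-4.8 25.3 35.3] w 0.2 q [-0.26  0.5   2.03  0.    0.61  1.17]
```

{"op": "servo_tool", "data": {"rows": [{"x": -0.15,"y": 0,"z": -0.1,"turn": 0,"grip": 0},{"x": 0,"y": 0,"z": 0,"turn": 0,"grip": 0},{"x": 0,"y": 0,"z": 0,"turn": 0,"grip": 0},{"x": 0,"y": 0,"z": 0,"turn": 0,"grip": 0}]}}

```text
t: 8.77
ee_pos: [481.9, -57.3, 102.0]
eef_rot: [0.755, -0.656, 0.0, -0.001]
ft_force: [-3.8, 12.7, 20.0]
gripper_width: 0.3
```

```bash
python3 - <<'E'
from h import *
from fit import p,tw,bar
for n in("scene","top"): im=r.grab_frame(n); cv2.imwrite(f"pics/{n}7f.png",im[:,:,::-1])
cv2.imwrite("pics/scene7.png",cv2.resize(r.grab_frame("scene")[145:285,215:375,::-1],None,fx=4.2,fy=4.2,interpolation=cv2.INTER_CUBIC))
cv2.imwrite("pics/wrist7.png",r.grab_frame("wrist")[:,:,::-1])
to(tw(p,[-86,-90,80]))
E
```

```text
t 8.97 tip [481.9 -57.3  80.1] yaw -1.43 tool delta cm [ 0.26 -0.09  0.01] F [-3.5 12.9 20.8] w 0.3 q [-0.26  0.5   2.03  0.    0.61  1.17]
```

View pics/scene7.png

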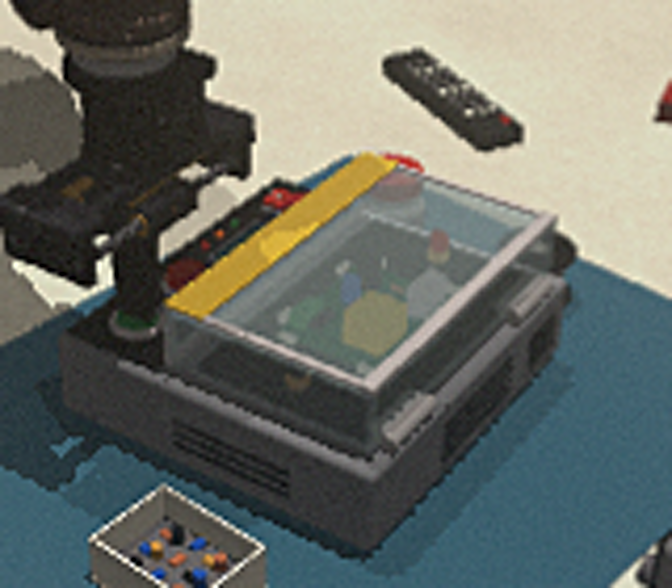

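View pics/wrist7.png

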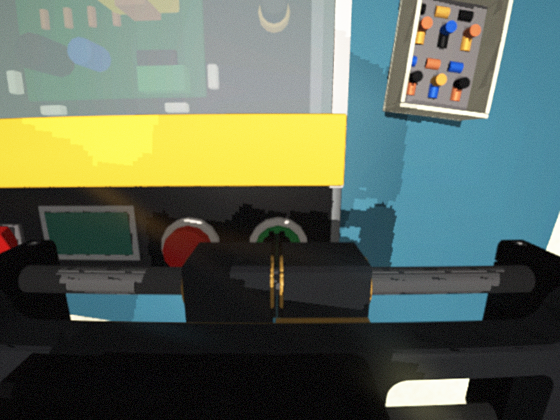

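View pics/top7f.png

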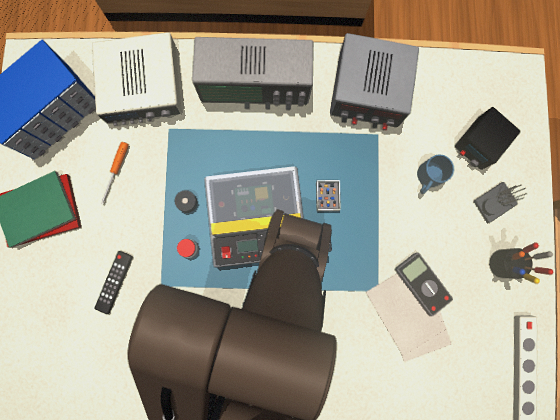

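The green key sits flush in its ring under the fingers, at (278,232) in the wrist view. The tip is at 80.1 mm with about 20 N. The hood is flat, the stop key is up and clear of the fingers, and the bystanders are where they were. I'm handing in.

```bash
python3 - <<'E'
from h import *
print(r.hand_in()); to([482,-57,80])
E
```

```text
the job is handed in; nothing more can be done
None
the job is handed in; nothing more can be done
```

I shut the hood by its yellow bar, switched the rocker on, then pressed the green key down. I handed in at about 9 s with the fingers still holding it; no verdict was reported.

- **Hood:** the fingertips bottomed out at 124.1 mm with about 21 N, and the bar's position in the picture matched a shut hood within a pixel.
- **Rocker:** it stopped hard at 79.9 mm, and the wrist picture showed the white-marked half level and the rear half raised.
- **Green key:** the fingertips were at 80.1 mm, where fully down is 80, with about 20 N still pressing.
- **Stop key, board and bystanders:** the last pictures showed the stop key up and untouched, and everything else where it stood.

**Off-centre press:** I landed about 5 mm off the green key's centre, because the arm had not settled when I measured. I corrected this to about 2.6 mm while pressing. That put up to 25 N sideways on the key, which I eased to about 13 N. The force was still on the key and well clear of the stop key.

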